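# Hold a lens in the V-block for the code reader

### The job

Take the lens with the wide collar out of the foam tray and lay it gently in the V-block of the code-reading stand, its narrow threaded nose towards the reader and its collar up against the end of the block. Press it down with about 20 N so that it bears firmly on both sloping faces of the V, and finish while still holding it pressed there with the gripper. Do not disturb the tube and the short lens in the tray, the tape roll or the label roll.

Things in the scene. Friction and masses are not known exactly. Their poses are not given: they have to be found in the camera images.
- lens_mid (a point): Grip point of the lens to take, on its axis, within 10 mm of its centre of mass: a level aluminium barrel 40 mm in diameter, 100 mm long, with a wide collar (58 mm) at one end and a narrow dark threaded nose at the other. x runs along the barrel to the collar. Grip across the barrel; fingers may reach 28 mm below this axis, in the tray and in the block.
- lens_front (a point): Centre of the glass front of the wide collar, on the axis of the lens to take, 60 mm from lens_mid.
- lens: The lens to take, 0.24 to 0.36 kg; origin and axes as lens_mid. Along its x axis: end of the nose (25 mm diameter, 8 mm long) at -63 mm, rear end of the 40 mm barrel at -55, shoulder of the collar (58 mm diameter, 15 mm long) at +45, glass front at +60.
- stand: The fixed code-reading stand: plate 225 x 104 x 8 mm with a steel V-block and a black reader box. Origin on the bench under the V-block's middle; x along the V away from the reader. Block 90 x 64 mm, 47 mm high: two V heads 20 mm long (x 25 to 45 and -45 to -25 mm), between them a 50 mm gap for fingers over an 18 mm high web. Reader front at x = -110 mm, top 78 mm up.
- vee (a point): Where lens_mid belongs: the point on the axis of a seated 40 mm barrel, half-way along the V-block, 52 mm above the bench. Axes as stand (x along the V away from the reader, y across, z up). The collar's shoulder then touches the block's end face at x = +45 mm, the nose points to the reader and the lens's x axis lies along this x axis.
- face_left: The steel face on the +y side of the V, sloping 45 degrees, on both heads, part of the rigid stand; origin and axes as stand. A seated barrel touches it 14 mm beside and 14 mm below its axis.
- face_right: The steel face on the -y side of the V, sloping 45 degrees, on both heads, part of the rigid stand; origin and axes as stand. A seated barrel touches it 14 mm beside and 14 mm below its axis.
- tray: The fixed foam-lined tray, 160 x 270 mm, walls 26 mm high, origin on the bench under its middle. Three places 80 mm apart along y, contents swapped about; lenses lie along x, axis 45 mm above the bench, in notches of two foam ribs (25 to 37 mm either side of the middle, 31 mm high). Between the ribs a 50 mm gap for fingers, floor 6 mm up.
- tube_mid (a point): Middle of the plain aluminium extension tube in the tray, 40 mm in diameter, 100 mm long, no collar and no nose. To be left alone.
- short_mid (a point): Middle of the short aluminium lens in the tray, 40 mm in diameter, 80 mm long, with a threaded nose and no collar. To be left alone.
- tape_roll: Loose brown roll of packing tape lying flat on the bench, 100 mm in diameter, 48 mm high; origin at the centre of its underside. To be left alone.
- label_roll: Loose white roll of labels lying flat on the bench, 90 mm in diameter, 58 mm high; origin at the centre of its underside. To be left alone.
There are look-alikes about, which are no part of the job. Leave any yellow look-alike of the lens alone.

How it is judged (in metres and radians):
On the way:
1. the lens with the collar is lifted clear of the tray in the gripper (its axis over 90 mm above the bench) (height (world z) of lens_mid above 0.09 m and contact force between the fingers and lens above 1 N), for 0.2 s.
At the end, for the whole second after the job is handed in: Lens in the V, nose to the reader: axis within 2 mm and 0.04 rad of the seated axis, collar shoulder within 5 mm of the block's end (3 mm over at most); still, touched by the fingers with over 3 N and bearing with over 4 N on each of the two faces (x of lens_mid in the frame of vee between -0.003 and 0.005 m and x of lens_front in the frame of vee above 0.05 m and y of lens_mid in the frame of vee between -0.002 and 0.002 m and z of lens_mid in the frame of vee between -0.002 and 0.002 m and angle between the x axis of lens_mid and the x axis of vee, either way round below 0.04 rad and contact force between lens and face_left above 4 N and contact force between lens and face_right above 4 N and contact force between the fingers and lens above 3 N and linear speed of lens below 0.01 m/s); the arm keeps its last pose, push and grip.
It fails at once if the tube, the short lens, the tape roll or the label roll is moved by more than 15 mm (distance of any of tube_mid, short_mid, tape_roll, label_roll from where it was at the start of the episode above 0.015 m).
It fails at once if the lens is slammed or forced onto a face of the V (over 50 N on one face) (contact force between lens and face_left above 50 N or contact force between lens and face_right above 50 N).
It also fails if it takes over 45 s, if anything falls off the work surface, if the arm or the gripper's body presses on something with over 40 N, if the wrist force passes 120 N, or if a joint passes its speed limit or range.

### The arm

A 6-joint arm with a two-finger parallel gripper is mounted at the origin on the work surface. World frame = base frame: x ahead of the robot, y to its left, z up, the work surface at z = 0. Lengths are in m, angles in degrees, forces in N, time in s.
With the tool pointing down it reaches from about 0.275 to 0.75 m from the base axis. Payload 10.2 kg.
Tool frame: the origin (TCP) lies at the very end of the fingers, on their centre line; the grasp point (between the pads) lies 19 mm behind it; z points along the fingers, y is the line along which they close (so a half turn about z gives the same grasp; the last joint's range is limited). The gripper opens to 88 mm and grips with 3 to 60 N. Pads are 18 mm wide; open, the fingers measure 123 mm over their backs; the gripper's body (75 mm by 187 mm) begins 45 mm behind the grasp point.
Start: joints at [61.169, 17.928, 85.812, -0, 76.261, -12.8], TCP at [0.145, 0.505, 0.206] pointing down, gripper open.
Joint ranges: [-168.41, 168.41], [-55.51, 124.54], [10.69, 146.95], [-70.63, 250.63], [1, 178], [-165.06, 165.06]. Speed limits (degrees/s): [136.94, 136.94, 172.46, 180, 180, 180].

### API

Orientations are given as [roll, pitch, yaw] about the fixed x, y, z axes, in that order (R = Rz(yaw) Ry(pitch) Rx(roll)).
In Python, from plant import r gives the robot as it stands. The module is installed in compiled form; this text tells all that it offers.
- The arm moves only by the tool send_rows, never from a script. Its argument "rows" is text: rows parted by semicolons, each of 5 numbers parted by spaces: the shift along the tool's x, y, z in mm, then the turn about the tool's z in degrees, then the gripper's target within -1 to 1 (fully open at 1, half-way at 0, shut at -1). A call has exactly 5 rows; each row is the pose to reach, as a shift and turn from the pose commanded when the call began, along the tool's axes at that moment; what a row does not reach only later rows make up. A row lasts 1/8 s, in which the tool goes at most 62.5 mm and 10.7 degrees, less where a joint would pass 70% of its speed; a pose out of reach is approached as far as the arm can. A call with a gripper value outside its range is refused whole. The fingers move at their own pace and stop on an object; the grip force is fixed at half the most. Time passes only in rows, so rows that repeat a pose let the fingers close, or fill a call up. It gives the time, the measured TCP pose, the force, the opening and the grip force at its end, in the units of the state.
- r.get_obs(): the state, without advancing time (a new reading comes with each control period).
- r.snapshot(name): name is "scene" or "top" or "wrist"; returns a dict with "color" (400x640x3 uint8, red, green, blue), "range_z" (400x640 float32, m along the optical axis (not along the pixel's ray), 0 where there is no reading), "vfov" (degrees; the focal length in pixels is half the picture's height over the tangent of half this angle, whatever the lens; pixels are square), "cx", "cy" (the principal point, pixels), "dist" ([k1, k2, p1, p2, k3] as OpenCV has them; the pictures are not rectified), "rvec" (rotation vector, rad) and "tvec" (3), from world to camera coordinates, as OpenCV has them; the wrist camera has in their place "hand_eye" (4x4, takes a point from camera to tool coordinates, whose origin is the TCP and whose axes are the flange's). Camera axes: x right, y down, z forward; pixel columns grow to the right and rows downward; lengths in m; the calibration is good to about 2 mm. A picture is of the moment at which its call begins: read the wrist's pose just before it.
- r.finish_job(): hands the job in; it is judged then, once.
The state is a dict: "clock": time; "joint_positions": joint angles; "joint_vel": joint speeds; "joint_efforts": joint torques, N m; "ee_pos": TCP position; "eef_rot": TCP orientation; "ft_force": force on the tool from outside, world axes, zero at the start; "torque": the same for the moment, N m; "opening": finger opening in m; "grasp_force": force on a finger pad.
Only numpy, scipy, OpenCV 4.12 (cv2) and the standard library are available. Lean on these libraries where they do the work, as an engineer would, in place of code of your own. Each camera call takes 0.05 s, during which the arm holds its last target. There are 200 camera calls.

## Working session

There is one attempt and no reset: what is moved stays moved. The work goes in short steps, Python scripts to look and compute and a tool call to move; the robot and the scene stay as the last step left them, time stands still between calls to the robot, and variables do not carry over. Pictures are saved under pics/ and viewed, at most 10 in all, crops included, and the job is handed in when it is done.

Besides the shell and the picture viewer there is one more tool, called after "Request:" as a command line: name --argument value ..., lists and objects as JSON in quotes. send_rows: Moves the arm, as the interface text tells. Its arguments: {"type":"object","properties":{"rows":{"type":"string"}},"required":["rows"]}

```bash
mkdir -p pics; cat > h.py <<'E'
import numpy as np, cv2
from scipy.spatial.transform import Rotation as R
from plant import r
def snap(n,save=None):
    o=r.get_obs(); s=r.snapshot(n); s['obs']=o
    h,w=s['color'].shape[:2]; f=h/2/np.tan(np.radians(s['vfov'])/2)
    s['K']=np.array([[f,0,s['cx']],[0,f,s['cy']],[0,0,1.]])
    if 'hand_eye' in s:
        T=np.eye(4); T[:3,:3]=R.from_euler('xyz',o['eef_rot'],degrees=True).as_matrix(); T[:3,3]=o['ee_pos']
        s['T']=T@np.array(s['hand_eye'])
    else:
        T=np.eye(4); Rm=cv2.Rodrigues(np.array(s['rvec'],float))[0]; T[:3,:3]=Rm.T; T[:3,3]=-Rm.T@np.array(s['tvec'],float).ravel(); s['T']=T
    if save: cv2.imwrite(save,s['color'][:,:,::-1])
    return s
def rays(s,px):
    p=cv2.undistortPoints(np.array(px,float).reshape(-1,1,2),s['K'],np.array(s['dist'],float)).reshape(-1,2)
    return np.c_[p,np.ones(len(p))]
def onz(s,px,z):
    d=rays(s,px)@s['T'][:3,:3].T; o=s['T'][:3,3]
    return o+d*((z-o[2])/d[:,2])[:,None]
def cloud(s):
    h,w=s['range_z'].shape; v,u=np.mgrid[:h,:w]
    P=(rays(s,np.c_[u.ravel(),v.ravel()])*s['range_z'].reshape(-1,1))@s['T'][:3,:3].T+s['T'][:3,3]
    P[s['range_z'].ravel()==0]=np.nan
    return P.reshape(h,w,3)
E
python3 -c "
from h import *
for n in ('top','scene'):
    s=snap(n,f'pics/{n}0.png'); print(n,s['T'][:3,3],s['vfov'],s['dist'])
o=r.get_obs();print(o)"
```

```text
top [0.42339535 0.08005609 1.28765576] 42.39254551696151 [-0.16808049  0.          0.          0.          0.        ]
scene [ 1.04271014 -0.46667939  0.69855003] 48.97374295759285 [-0.03332545  0.          0.          0.          0.        ]
{'clock': 0.1, 'joint_positions': array([ 6.11701166e+01,  1.79557136e+01,  8.58492934e+01, -9.00502786e-04,
        7.62587358e+01, -1.28016439e+01]), 'joint_vel': array([ 0.02251978, -0.0034927 , -0.19782281, -0.00905523, -0.05615692,
       -0.00156718]), 'joint_efforts': array([ 2.35289845e-03, -4.02818692e+01, -2.52643669e+01,  6.95692515e-02,
        3.42228112e-02, -5.40304177e-05]), 'ee_pos': array([0.14486795, 0.50436061, 0.20592538]), 'eef_rot': array([-1.79937648e+02, -1.32711659e-02,  1.63971968e+02]), 'ft_force': array([-0.6158994 ,  0.22125804,  0.11368987]), 'torque': array([ 0.02645564, -0.04084001, -0.02381571]), 'grasp_force': 0.0, 'opening': 0.0883952393568995}
```

View pics/top0.png

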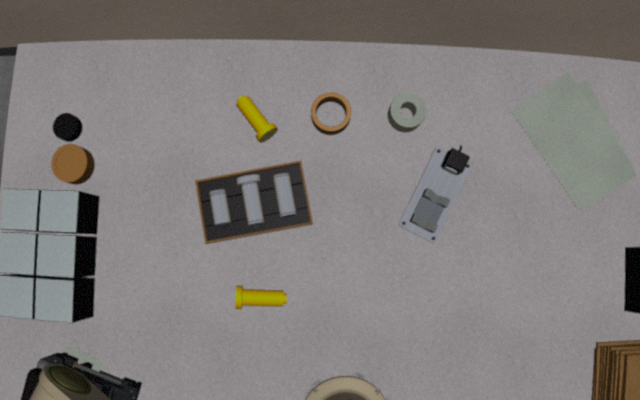

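View pics/scene0.png

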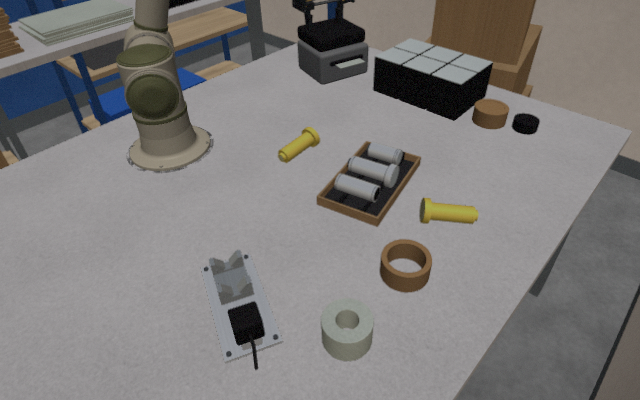

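The top view shows the collared lens in the middle of the tray (collar at (248,180), nose at (254,224)). The V-block is at (430,210), with the reader at (456,160). The rolls are at (331,112) and (407,112), and the yellow decoys at (257,117) and (261,297).

```bash
python3 -c "
from h import *
s=snap('top')
P=cloud(s)
print('lens collar/nose',onz(s,[[248.5,180]],.074),onz(s,[[254.5,222]],.065))
for u,v in [(248,180),(251,200),(253,210),(430,210),(456,160),(331,94),(407,98)]: print(u,v,P[v,u])
hsv=cv2.cvtColor(s['color'],cv2.COLOR_RGB2HSV)
print('block/reader',onz(s,[[430,211]],.047),onz(s,[[455.5,161]],.078))
print('plate screws',onz(s,[[438,150],[404,224],[434,240],[468,166]],.008))
print('tray corners',onz(s,[[197,181],[301,162],[312,222],[206,242]],.026))
"
```

```text
lens collar/nose [[0.58148263 0.2492686  0.074     ]] [[0.48238916 0.23196896 0.065     ]]
248 180 [0.58142114 0.25043504 0.0742229 ]
251 200 [0.53472389 0.2425314  0.06447838]
253 210 [0.51089394 0.23670119 0.06491028]
430 210 [ 0.52676324 -0.19667468  0.01786936]
456 160 [ 0.64465727 -0.24735001  0.07527467]
331 94 [0.80663473 0.05779481 0.04585909]
407 98 [ 0.79895759 -0.1299125   0.05915356]
block/reader [[ 0.52195454 -0.19034825  0.047     ]] [[ 0.6416757  -0.24536953  0.078     ]]
plate screws [[ 0.68110187 -0.2188207   0.008     ]
 [ 0.49076622 -0.13344969  0.008     ]
 [ 0.4527066  -0.20982379  0.008     ]
 [ 0.64255977 -0.29681994  0.008     ]]
tray corners [[0.58179801 0.38521174 0.026     ]
 [0.63631783 0.12739629 0.026     ]
 [0.48849236 0.09570717 0.026     ]
 [0.43122017 0.35510978 0.026     ]]
```

```bash
cat >> h.py <<'E'
def plan(p,yaw):
    o=r.get_obs(); A=R.from_euler('xyz',o['eef_rot'],degrees=True)
    d=A.inv().apply(np.array(p)-o['ee_pos'])*1000
    t=-((yaw-o['eef_rot'][2]+180)%360-180)
    print('clock',o['clock'],'shift',d.round(1),'turn',round(t,1),'pos',o['ee_pos'].round(4),o['eef_rot'].round(2),'j',o['joint_positions'].round(1),'F',o['ft_force'].round(1),'op',o['opening'],o['grasp_force'])
E
python3 -c "
from h import *
plan([.53,.24,.26],191)"
```

```text
clock 0.15 shift [-443.1 -147.8  -53.9] turn -27.0 pos [0.1449 0.5044 0.206 ] [-1.7995e+02 -1.0000e-02  1.6397e+02] j [ 61.2  18.   85.8   0.   76.3 -12.8] F [-0.2 -0.  -0.6] op 0.08793609237839005 0.0
```

Request:
send_rows --rows "-53 -18 -8 0 0.41;-106 -36 -18 0 0.41;-160 -54 -30 0 0.41;-213 -72 -42 0 0.41;-266 -90 -54 0 0.41"

```text
clock: 0.78
ee_pos: [0.377, 0.3433, 0.2607]
eef_rot: [-180.0, -0.0, 164.0]
ft_force: [-0.1, 0.7, -0.9]
opening: 0.0623
grasp_force: 0.0
```

Request:
send_rows --rows "-44 -15 0 -7 0.41;-88 -30 0 -14 0.41;-132 -45 0 -20 0.41;-177 -58 0 -27 0.41;-177 -58 0 -27 0.41"

```text
clock: 1.4
ee_pos: [0.5316, 0.2381, 0.2592]
eef_rot: [-180.0, -0.1, -169.2]
ft_force: [-0.5, -0.1, -0.1]
opening: 0.0623
grasp_force: 0.0
```

```bash
python3 -c "
from h import *
plan([.53,.24,.26],191)
s=snap('wrist','pics/w1.png');print(s['T'][:3],s['vfov'],s['dist'])"
```

```text
clock 1.4 shift [ 1.2  2.2 -0.8] turn -0.2 pos [0.5316 0.2381 0.2592] [-1.7998e+02 -9.0000e-02 -1.6917e+02] j [ 12.6  23.8  69.8  -0.   86.5 -88.2] F [-0.5 -0.1 -0.1] op 0.062291286747777216 0.0
[[-1.88162016e-01  9.42400684e-01  2.76542956e-01  4.59221191e-01]
 [ 9.82137890e-01  1.80683412e-01  5.25230322e-02  2.24824193e-01]
 [-4.68983562e-04  2.81486156e-01 -9.59565175e-01  4.37527321e-01]] 66.80984386592871 [-0.02328863  0.          0.          0.          0.        ]
```

View pics/w1.png

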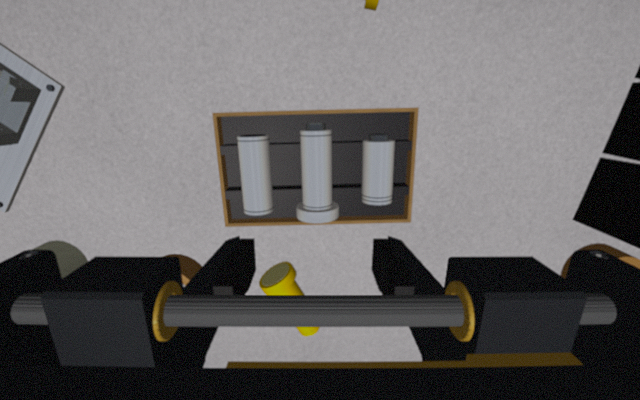

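The wrist view shows the lens at x≈316, with its nose up at (316,126) and its collar down at (317,212). The tube is on the left at (255,175) and the short lens on the right at (378,170).

```bash
cat >> h.py <<'E'
def lens(s,c0,rad=.075):
    P=cloud(s).reshape(-1,3); c0=np.array(c0)
    m=(P[:,2]>.05)&(P[:,2]<.09)&(np.linalg.norm(P[:,:2]-c0,axis=1)<rad)
    return P[m]
E
python3 -c "
from h import *
s=snap('wrist')
g=cv2.cvtColor(s['color'],cv2.COLOR_RGB2GRAY)
m=(g>105).astype(np.uint8); m[:118]=0; m[221:]=0; m[:,:285]=0; m[:,350:]=0
pts=[]
for v in range(135,200,5):
    u=np.where(m[v]>0)[0]; pts.append([(u.min()+u.max())/2,v]); print(v,u.min(),u.max(),end='; ')
Q=onz(s,pts,.05); l=cv2.fitLine(Q[:,:2].astype(np.float32),cv2.DIST_HUBER,0,.01,.01).ravel(); print('\nyaw',np.degrees(np.arctan2(l[1],l[0])),l)
P=cloud(s)[121:222,296:341].reshape(-1,3); P=P[P[:,2]>.045]
d=l[:2]*np.sign(l[0]); n=np.array([-d[1],d[0]]); c=l[2:]
a=(P[:,:2]-c)@d; b=(P[:,:2]-c)@n
k=np.abs(b)<.035
h,e=np.histogram(a[k],np.arange(-.08,.09,.004))
for i in range(len(h)):
    q=k&(a>e[i])&(a<e[i+1])
    if q.sum(): print(round(e[i]*1e3),q.sum(),P[q,2].max().round(4),b[q].min().round(3),b[q].max().round(3))
print('c',c,'d',d)
"
```

```text
135 300 327; 140 299 328; 145 300 328; 150 300 329; 155 300 329; 160 300 329; 165 301 328; 170 301 329; 175 301 329; 180 301 329; 185 301 329; 190 302 329; 195 302 329; 
yaw 12.68686 [0.9755849  0.21962246 0.52134454 0.2397609 ]
-52 33 0.0577 -0.01 0.012
-48 59 0.0586 -0.011 0.012
-44 94 0.0651 -0.018 0.02
-40 97 0.0657 -0.018 0.019
-36 112 0.0659 -0.019 0.021
-32 103 0.0649 -0.019 0.021
-28 100 0.0652 -0.019 0.021
-24 108 0.0658 -0.019 0.02
-20 100 0.0658 -0.018 0.02
-16 99 0.0648 -0.018 0.02
-12 95 0.0661 -0.018 0.02
-8 98 0.0654 -0.019 0.02
-4 103 0.0654 -0.019 0.02
0 97 0.0648 -0.019 0.02
4 95 0.066 -0.019 0.02
8 94 0.0658 -0.019 0.02
12 92 0.0657 -0.018 0.02
16 93 0.0656 -0.018 0.02
20 90 0.0658 -0.018 0.02
24 95 0.0659 -0.019 0.02
28 93 0.0661 -0.019 0.019
32 83 0.0666 -0.019 0.019
36 90 0.0654 -0.019 0.019
40 91 0.0652 -0.019 0.019
44 85 0.0655 -0.02 0.019
48 86 0.0663 -0.018 0.019
52 87 0.0655 -0.018 0.019
56 208 0.074 -0.027 0.028
60 120 0.0744 -0.027 0.028
64 123 0.0741 -0.027 0.028
68 112 0.0737 -0.027 0.028
72 23 0.0693 -0.027 0.028
c [0.52134454 0.2397609 ] d [0.9755849  0.21962246]
```

```bash
python3 -c "
from h import *
plan([.532,.2427,.026],192.6)"
```

```text
clock 1.5 shift [ -3.1   2.1 234. ] turn -1.7 pos [0.5296 0.24   0.26  ] [ 1.7999e+02 -6.0000e-02 -1.6911e+02] j [ 12.8  23.6  69.9   0.   86.5 -88.1] F [0.6 0.4 0.2] op 0.0619866060375053 0.0
```

Request:
send_rows --rows "-3 2 40 -1.7 0.41;-3 2 90 -1.7 0.41;-3 2 130 -1.7 0.41;-3 2 150 -1.7 0.41;-3 2 150 -1.7 0.41"

```text
clock: 2.12
ee_pos: [0.531, 0.2432, 0.1096]
eef_rot: [180.0, -0.1, -167.3]
ft_force: [0.3, 0.1, -0.1]
opening: 0.062
grasp_force: 0.0
```

```bash
python3 -c "
from h import *
plan([.532,.2427,.026],192.6)
s=snap('wrist','pics/w2.png')"
```

```text
clock 2.125 shift [-1.  -0.7 83.6] turn 0.1 pos [0.531  0.2432 0.1096] [ 1.8000e+02 -1.5000e-01 -1.6729e+02] j [ 13.1  30.4  82.5   0.   67.3 -89.6] F [ 0.3  0.1 -0.1] op 0.061979259345480625 0.0
```

View pics/w2.png

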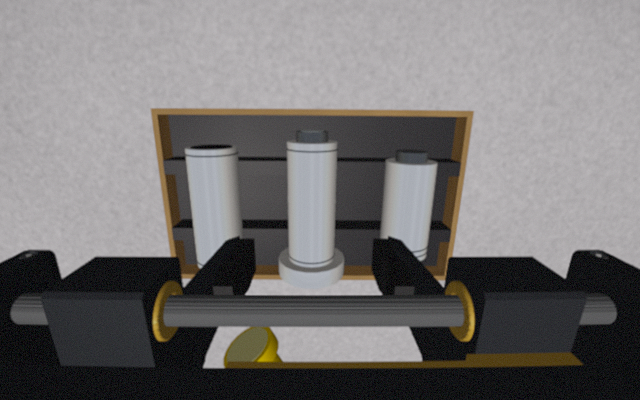

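The lens (x≈312) sits centred between the fingers (inner edges about 252 and 375), and the neighbours are clear.

Request:
send_rows --rows "0 0 30 0 0.41;0 0 55 0 0.41;0 0 75 0 0.41;0 0 84 0 0.41;0 0 84 0 0.41"

```text
clock: 2.8
ee_pos: [0.5327, 0.2428, 0.0271]
eef_rot: [180.0, 0.0, -167.3]
ft_force: [-0.3, 0.6, -0.2]
opening: 0.0619
grasp_force: 0.0
```

Request:
send_rows --rows "0 0 0 0 -0.3;0 0 0 0 -0.3;0 0 0 0 -0.3;0 0 0 0 -0.3;0 0 0 0 -0.3"

```text
clock: 3.42
ee_pos: [0.5325, 0.2425, 0.0264]
eef_rot: [180.0, -0.0, -167.3]
ft_force: [-0.6, -0.1, 0.3]
opening: 0.0308
grasp_force: 0.0
```

```bash
python3 -c "
from h import *
plan([.532,.2427,.026],192.6)
s=snap('wrist','pics/w3.png'); snap('scene')
t=snap('scene'); c=t['color'][120:260,280:480,::-1]; w=s['color'][:,:,::-1]
cv2.imwrite('pics/c3.png',np.vstack([cv2.resize(w,(480,300)),cv2.resize(c,(480,300))]))"
```

```text
clock 3.425 shift [0.4 0.3 0.4] turn 0.1 pos [0.5325 0.2425 0.0264] [ 180.     -0.   -167.33] j [ 13.   36.4  86.4   0.   57.2 -89.6] F [-0.6 -0.1  0.3] op 0.030790183521215164 0.0
```

View pics/c3.png

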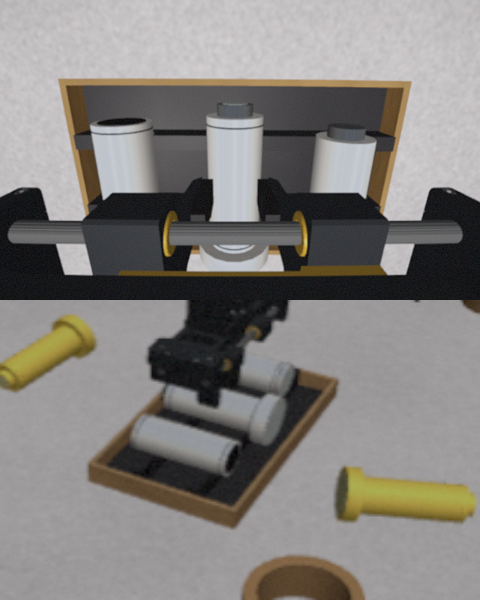

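The fingers straddle the barrel, but the opening has only reached its set value with no force, so I'll close fully.

Request:
send_rows --rows "0 0 0 0 -1;0 0 0 0 -1;0 0 0 0 -1;0 0 0 0 -1;0 0 0 0 -1"

```text
clock: 4.2
ee_pos: [0.5357, 0.243, 0.0314]
eef_rot: [-180.0, 0.5, -167.3]
ft_force: [-3.9, -3.3, 32.7]
opening: 0.0005
grasp_force: 16.3
```

```bash
python3 -c "
from h import *
plan([.532,.2427,.026],192.6)
s=snap('wrist','pics/w4.png')"
```

```text
clock 4.2 shift [3.7 0.5 5.4] turn 0.1 pos [0.5357 0.243  0.0314] [-179.97    0.52 -167.32] j [ 13.   36.1  86.1  -0.   57.3 -89.6] F [-3.9 -3.3 32.7] op 0.0005171967855359031 16.31016254425049
```

View pics/w4.png

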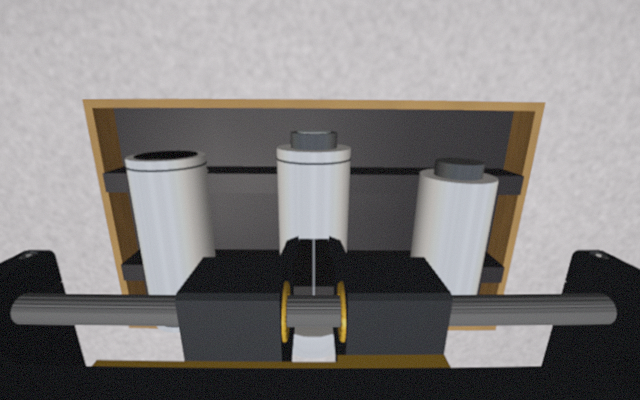

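The fingers have closed on top of the barrel, not around it: there is 33 N upward and the arm was lifted 5 mm. The real fingertips must be higher than the reported TCP, so I'll measure them in the wrist depth image.

```bash
python3 -c "
from h import *
s=snap('wrist')
print(s['obs']['ee_pos'],s['obs']['ft_force'])
h,w=s['range_z'].shape; v,u=np.mgrid[:h,:w]
C=rays(s,np.c_[u.ravel(),v.ravel()])*s['range_z'].reshape(-1,1)
H=np.array(s['hand_eye']);print(H.round(4))
T=(C@H[:3,:3].T+H[:3,3]).reshape(h,w,3)
W=cloud(s)
for v,u in [(242,296),(242,330),(250,296),(260,296),(275,300),(290,300),(235,300),(230,300),(200,314),(140,314),(235,320),(200,170),(200,455),(90,300)]: print(v,u,s['range_z'][v,u].round(4),'tool',(T[v,u]*1e3).round(1),'world',(W[v,u]*1e3).round(1))
"
```

```text
[0.53569294 0.24298211 0.03138812] [-4.13074527 -3.14129648 32.90769295]
[[ 2.000e-04 -9.591e-01 -2.830e-01  7.380e-02]
 [ 1.000e+00  3.000e-04 -0.000e+00  5.000e-04]
 [ 1.000e-04 -2.830e-01  9.591e-01 -1.782e-01]
 [ 0.000e+00  0.000e+00  0.000e+00  1.000e+00]]
242 296 0.1489 tool [ 11.8  -7.9 -41.3] world [525.5 232.6  72.6]
242 330 0.1504 tool [ 11.2   8.8 -39.9] world [522.5 249.1  71.2]
250 296 0.1407 tool [ 11.7  -7.5 -49.8] world [525.5 233.1  81.1]
260 296 0.1351 tool [  9.9  -7.2 -56.2] world [527.1 233.8  87.5]
275 300 0.1226 tool [ 10.   -4.8 -69.3] world [526.4 236.  100.6]
290 300 0.1169 tool [  7.3  -4.6 -75.9] world [528.9 236.8 107.2]
235 300 0.1582 tool [ 11.5  -6.4 -31.7] world [525.6 234.2  63. ]
230 300 0.1586 tool [ 13.8  -6.4 -30.6] world [523.4 233.7  61.8]
200 314 0.1525 tool [ 30.6   0.9 -31.9] world [505.4 237.1  63. ]
140 314 0.1515 tool [ 59.6   0.9 -24.4] world [477.1 230.7  55.2]
235 320 0.158 tool [ 11.5   4.  -31.8] world [523.3 244.4  63.1]
200 170 0.1523 tool [ 30.6 -71.8 -32.2] world [521.3 166.2  63.3]
200 455 0.1523 tool [ 30.6  72.1 -32.1] world [489.7 306.5  63.2]
90 300 0.1981 tool [86.8 -8.2 32.2] world [453.1 216.   -1.6]
```

The depth confirms it: the finger ends sit at tool z ≈ −33 mm, so the reported TCP lies about 33 mm beyond the real tips. I'll release, rise a little, and check the finger and body geometry.

Request:
send_rows --rows "0 0 -10 0 -1;0 0 -30 0 -0.5;0 0 -50 0 0.41;0 0 -50 0 0.41;0 0 -50 0 0.41"

```text
clock: 4.92
ee_pos: [0.532, 0.2424, 0.0755]
eef_rot: [180.0, -0.1, -167.3]
ft_force: [0.3, -0.0, 0.0]
opening: 0.0386
grasp_force: 0.0
```

```bash
python3 -c "
from h import *
plan([.532,.2427,.026],192.6)
s=snap('wrist','pics/w5.png')
h,w=s['range_z'].shape; v,u=np.mgrid[:h,:w]
C=rays(s,np.c_[u.ravel(),v.ravel()])*s['range_z'].reshape(-1,1)
H=np.array(s['hand_eye']); T=(C@H[:3,:3].T+H[:3,3]).reshape(h,w,3)*1e3
for v,u in [(238,235),(242,245),(245,240),(250,235),(250,250),(260,240),(270,220),(290,215),(280,120),(320,120),(310,320),(370,300),(385,320),(395,320),(395,100),(270,20)]: print(v,u,'tool',T[v,u].round(1))
print(s['obs']['ee_pos'])
W=cloud(s)
q=T.reshape(-1,3); near=(np.abs(q[:,0])<12)&(np.abs(q[:,1])<65)&(np.abs(q[:,1])>15)&(s['range_z'].ravel()>.05)&(s['range_z'].ravel()<.25)
print('finger z hist',np.histogram(q[near,2],np.arange(-100,20,5)))
# lens check: top heights
P=W.reshape(-1,3);P=P[(P[:,2]>.055)&(P[:,2]<.08)]
d=np.array([.9757,.2193]);n=np.array([-d[1],d[0]]);c=np.array([.532,.2427])
a=(P[:,:2]-c)@d;b=(P[:,:2]-c)@n;k=(abs(b)<.03)&(abs(a)<.1)
for lo in range(-70,70,8):
    m=k&(a>lo/1e3)&(a<lo/1e3+.008)
    if m.sum()>5: print(lo,m.sum(),np.percentile(P[m,2],95).round(4),np.percentile(b[m],[2,98]).round(4))
"
```

```text
clock 4.925 shift [-0.2  0.2 49.5] turn 0.1 pos [0.532  0.2424 0.0755] [ 1.8000e+02 -8.0000e-02 -1.6733e+02] j [ 13.   32.7  84.3   0.   63.1 -89.6] F [ 0.3 -0.   0. ] op 0.03861124208678212 0.0
238 235 tool [-27.2 -64.1  52.7]
242 245 tool [-27.6 -54.3  45.6]
245 240 tool [-29.7 -58.3  44.5]
250 235 tool [-33.9 -62.5  44.1]
250 250 tool [ 11.1 -29.1 -48.8]
260 240 tool [ 11.5 -31.3 -59.4]
270 220 tool [  30.6  -25.9 -101.8]
290 215 tool [  29.1  -25.  -109.5]
280 120 tool [  34.9  -46.  -114.4]
320 120 tool [  27.8  -43.9 -120. ]
310 320 tool [  25.9    2.2 -113.3]
370 300 tool [  24.7   -2.1 -130.6]
385 320 tool [  24.     1.8 -133.4]
395 320 tool [  22.8    1.8 -134.6]
395 100 tool [  23.7  -38.9 -135.8]
270 20 tool [  33.8  -77.  -108.4]
[0.53197278 0.24244188 0.07545568]
finger z hist (array([365, 300, 182, 348, 822, 581, 466, 511, 562, 564, 396, 356, 307,
       146,   0,   0,   0,   0,   0,   0,   0,   0,   0]), array([-100,  -95,  -90,  -85,  -80,  -75,  -70,  -65,  -60,  -55,  -50,
        -45,  -40,  -35,  -30,  -25,  -20,  -15,  -10,   -5,    0,    5,
         10,   15]))
-62 168 0.0575 [-0.0063  0.0065]
-54 590 0.0645 [-0.016   0.0157]
-46 641 0.0647 [-0.0162  0.0159]
-38 607 0.0647 [-0.0158  0.016 ]
-30 587 0.0645 [-0.016   0.0157]
-22 582 0.0644 [-0.0162  0.0157]
-14 539 0.0646 [-0.0163  0.0158]
-6 530 0.0645 [-0.0159  0.0153]
2 506 0.0644 [-0.016   0.0156]
10 507 0.0644 [-0.0162  0.0157]
18 477 0.0644 [-0.0163  0.0158]
26 472 0.0644 [-0.0164  0.0159]
34 442 0.0644 [-0.016   0.0154]
42 908 0.0694 [-0.0239  0.0226]
50 117 0.0667 [-0.0268  0.0255]
```

View pics/w5.png

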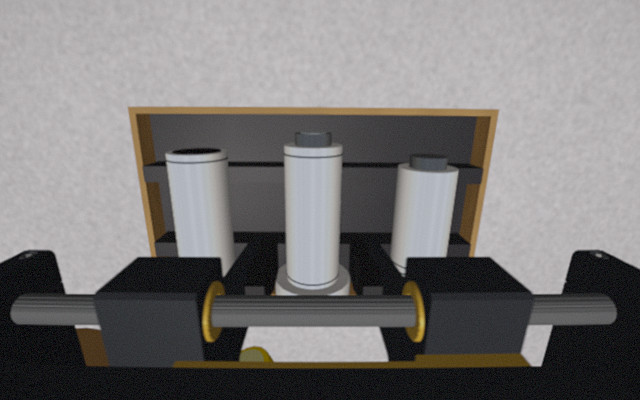

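The fingers run from −100 to −32 mm in tool z and the body lies behind that, so the whole gripper is about 33 mm higher than reported. The lens is undisturbed and centred. I'll aim the reported TCP at z ≈ −7 mm, so that the real tips are at about 26 mm, descending in two steps.

Request:
send_rows --rows "0 0 0 0 0.41;0 0 0 0 0.41;0 0 15 0 0.41;0 0 30 0 0.41;0 0 45 0 0.41"

```text
clock: 5.6
ee_pos: [0.5321, 0.2424, 0.0298]
eef_rot: [180.0, -0.1, -167.3]
ft_force: [0.0, -0.1, 0.1]
opening: 0.0622
grasp_force: 0.0
```

Request:
send_rows --rows "0 0 10 0 0.41;0 0 20 0 0.41;0 0 30 0 0.41;0 0 37 0 0.41;0 0 37 0 0.41"

```text
clock: 6.22
ee_pos: [0.5323, 0.2425, -0.006]
eef_rot: [-180.0, -0.0, -167.3]
ft_force: [-0.2, 0.5, -0.1]
opening: 0.0622
grasp_force: 0.0
```

Request:
send_rows --rows "0 0 0 0 -0.3;0 0 0 0 -0.3;0 0 0 0 -0.3;0 0 0 0 -0.3;0 0 0 0 -0.3"

```text
clock: 6.85
ee_pos: [0.5327, 0.2422, -0.0053]
eef_rot: [-180.0, 0.0, -167.3]
ft_force: [-0.4, -5.5, 3.9]
opening: 0.0388
grasp_force: 30.0
```

Gripped at 30 N. Lifting.

Request:
send_rows --rows "0 0 -15 0 -0.6;0 0 -40 0 -0.6;0 0 -80 0 -0.6;0 0 -120 0 -0.6;0 0 -150 0 -0.6"

```text
clock: 7.48
ee_pos: [0.5323, 0.2431, 0.1467]
eef_rot: [180.0, 0.1, -167.3]
ft_force: [0.7, 0.3, -2.6]
opening: 0.0388
grasp_force: 30.0
```

```bash
python3 -c "
from h import *
plan([.523,-.191,.145],-24)
s=snap('wrist')
P=cloud(s).reshape(-1,3);o=s['obs']
q=(P-o['ee_pos'])@R.from_euler('xyz',o['eef_rot'],degrees=True).as_matrix()*1e3
k=(abs(q[:,1])<32)&(q[:,2]>-90)&(q[:,2]<-30)&(s['range_z'].ravel()>.05)
for lo in range(-70,76,6):
    m=k&(q[:,0]>lo)&(q[:,0]<lo+6)
    if m.sum()>5: print(lo,m.sum(),np.percentile(q[m,2],[2,5,50]).round(1),np.percentile(q[m,1],[1,99]).round(1))
t=snap('top'); W=cloud(t)
c=np.array([.523,-.191]); a=np.radians(155.9); d=np.array([np.cos(a),np.sin(a)]); n=np.array([-d[1],d[0]])
Q=W.reshape(-1,3); x=(Q[:,:2]-c)@d*1e3; y=(Q[:,:2]-c)@n*1e3; z=Q[:,2]*1e3
np.save('stand.npy',np.c_[x,y,z][(abs(x)<170)&(abs(y)<80)])
"
```

```text
clock 7.475 shift [ 104.4 -421.4    1.3] turn -143.3 pos [0.5323 0.2431 0.1467] [ 1.7996e+02  8.0000e-02 -1.6731e+02] j [ 13.1  28.2  80.    0.   71.7 -89.6] F [ 0.7  0.3 -2.6] op 0.03876030391454012 30.012299716472626
-52 717 [-54.7 -54.4 -47.9] [-28.   28.1]
-46 93 [-61.7 -61.4 -58. ] [-19.7  19.6]
-40 378 [-68.6 -68.1 -63.4] [-19.1  19.8]
-34 794 [-69.4 -69.2 -66.9] [-18.   18.8]
-28 800 [-69.7 -69.4 -67.3] [-17.1  18.4]
-22 616 [-69.9 -69.6 -68. ] [-13.6  14.9]
-16 47 [-88.9 -76.5 -69.2] [-26.8   7.2]
-10 333 [-89.7 -89.4 -81.5] [-26.7  27.5]
-4 751 [-89.2 -88.1 -63.9] [-26.5  27.4]
2 1452 [-77.6 -77.1 -67.5] [-25.5  26.6]
8 4267 [-83.2 -80.6 -66.3] [-31.6  31.7]
14 1141 [-70.1 -69.8 -67.5] [-18.1  19.4]
20 1193 [-70.2 -70.  -67.5] [-17.8  19.5]
26 1250 [-70.3 -70.  -67.6] [-18.   19.5]
32 1295 [-70.3 -70.1 -67.8] [-17.7  19.4]
38 1370 [-70.4 -70.1 -67.8] [-18.1  19.5]
44 1430 [-70.6 -70.3 -67.8] [-18.   19.6]
50 1678 [-70.2 -69.7 -61.8] [-17.8  19.5]
56 946 [-63.2 -62.9 -59.3] [-11.   12.7]
```

Request:
send_rows --rows "10 -42 0 10 -0.6;20 -84 0 20 -0.6;31 -126 0 30 -0.6;42 -169 0 40 -0.6;52 -211 0 50 -0.6"

```text
clock: 8.2
ee_pos: [0.5271, 0.0243, 0.1431]
eef_rot: [-180.0, -0.1, 142.3]
ft_force: [0.1, -0.5, -3.4]
opening: 0.0388
grasp_force: 30.0
```

```bash
python3 -c "
from h import *
plan([.523,-.191,.145],-24)
S=np.load('stand.npy')
# coarse map of stand heights, x rows, y cols
for lo in range(-130,80,10):
    print(lo,[ (int(np.median(S[m,2])) if (m:=(abs(S[:,0]-lo-5)<5)&(abs(S[:,1]-y)<4)).sum()>2 else -1) for y in range(-64,65,8)])
"
```

```text
clock 8.2 shift [-128.3 -173.    -2.1] turn 166.3 pos [0.5271 0.0243 0.1431] [-1.7997e+02 -1.2000e-01  1.4235e+02] j [-10.1  21.6  90.5   0.   68.  -62.5] F [ 0.1 -0.5 -3.4] op 0.03881827371885947 30.00416949391365
-130 [0, 0, 6, 8, 8, 34, 76, 76, 75, 77, 76, 76, -1, 8, 6, 0, 0]
-120 [0, 0, 7, 7, 7, 11, 51, 63, 69, 70, 62, 47, 7, 8, 8, 2, 0]
-110 [0, 0, 4, 6, 5, 7, 9, 9, 13, 10, 9, 6, 7, 6, 7, 6, 0]
-100 [0, -1, 3, 6, 7, 7, 6, 7, 5, 5, 7, 7, 6, 8, 8, 5, -1]
-90 [-1, -1, 4, 8, 8, 7, 8, 7, 8, 7, 7, 7, 7, 6, 8, 3, 0]
-80 [-1, 0, 4, 6, 7, 7, 7, 8, 7, 9, 8, 6, 7, 6, 6, 3, 0]
-70 [0, 1, 4, 7, 7, 6, 7, 8, 7, 8, 8, 5, 8, 7, 7, 2, 0]
-60 [-1, 0, 5, 7, 5, 7, 8, 8, 7, 7, 10, 9, 9, 6, 7, 1, 0]
-50 [-1, 0, 7, 7, 12, 46, 42, 33, 22, 29, 35, 45, 47, -1, 6, 0, 0]
-40 [0, 0, 5, 7, 16, 46, 41, 32, 24, 27, 37, 44, 46, 8, 9, 1, 0]
-30 [-1, 0, 6, 7, 11, 19, 18, 19, 18, 18, 22, 20, 16, 7, 7, 0, 1]
-20 [0, -1, 7, 7, 9, 16, 18, 16, 16, 16, 19, 18, 15, 7, 7, 0, -1]
-10 [1, -1, 7, 6, 10, 18, 16, 17, 17, 18, 18, 17, 13, 7, 6, 1, 0]
0 [-1, -1, 7, 5, 10, 17, 18, 18, 19, 17, 18, 17, 15, 7, 7, 0, 0]
10 [0, 0, 6, 7, 12, 18, 17, 16, 16, 18, 16, 18, 10, 7, 8, 0, -1]
20 [0, 0, 8, 8, 37, 46, 37, 32, 21, 29, 39, 46, 47, 6, 7, -1, -1]
30 [0, -1, 7, 8, 32, 46, 38, 29, 23, 33, 40, 46, -1, 7, 4, 0, 0]
40 [0, 1, 8, 6, 8, 9, 7, 7, 8, 9, 8, 12, 8, 7, 8, -1, 0]
50 [0, 0, 8, 9, 7, 7, 7, 8, 9, 8, 8, 8, 7, 10, 7, -1, 0]
60 [0, -1, 1, 0, -1, 0, 0, 1, 0, 0, 0, 0, 0, 0, 0, -1, 0]
70 [0, -1, 0, -1, -1, 1, 1, 0, 0, -1, 1, 0, 0, -1, 0, 0, 0]
```

Request:
send_rows --rows "-15 -21 0 10 -0.6;-30 -42 -8 20 -0.6;-45 -63 -16 30 -0.6;-60 -84 -24 40 -0.6;-75 -105 -32 50 -0.6"

```text
clock: 8.82
ee_pos: [0.5234, -0.104, 0.1753]
eef_rot: [-179.9, -0.1, 92.3]
ft_force: [-0.4, -0.4, -3.6]
opening: 0.0388
grasp_force: 30.0
```

Request:
send_rows --rows "0 0 0 10 -0.6;0 0 0 20 -0.6;0 0 0 30 -0.6;0 0 0 40 -0.6;0 0 0 50 -0.6"

```text
clock: 9.45
ee_pos: [0.5234, -0.1031, 0.175]
eef_rot: [-179.9, 0.0, 42.3]
ft_force: [0.3, 0.5, -2.8]
opening: 0.0392
grasp_force: 30.0
```

Request:
send_rows --rows "0 0 0 10 -0.6;0 0 0 20 -0.6;0 0 0 30 -0.6;0 0 0 40 -0.6;0 0 0 50 -0.6"

```text
clock: 10.07
ee_pos: [0.5235, -0.1031, 0.175]
eef_rot: [-179.9, 0.1, -7.6]
ft_force: [-0.9, -0.4, -3.2]
opening: 0.0389
grasp_force: 30.0
```

```bash
cat > v.py <<'E'
from h import *
from scipy.optimize import least_squares
def vfit(s,c=(.5276,-.193),yaw=155.9):
    Q=cloud(s).reshape(-1,3); Q=Q[~np.isnan(Q[:,0])]; p=np.array([*c,np.radians(yaw),0.])
    for it in range(6):
        def loc(p): 
            d=np.array([np.cos(p[2]),np.sin(p[2])]); e=Q[:,:2]-p[:2]; return e@d,e@np.array([-d[1],d[0]])
        x,y=loc(p); k=(abs(abs(x)-35)<.1) if 0 else (abs(abs(x)*1e3-35)<8)&(abs(y)<.022)&(abs(y)>.004)&(Q[:,2]>.024)&(Q[:,2]<.05)
        Qk=Q[k]
        def f(t):
            d=np.array([np.cos(t[1]),np.sin(t[1])]); y=(Qk[:,:2]-p[:2])@np.array([-d[1],d[0]])-t[0]
            return (np.abs(y)+.0237+t[2]-Qk[:,2])*1e3
        t=least_squares(f,[0,p[2],0],loss='soft_l1').x
        p[:2]+=t[0]*np.array([-np.sin(t[1]),np.cos(t[1])]); p[2]=t[1]; p[3]=t[2]
        # along-axis: head edges, from points z>.03
        x,y=loc(p); h=(abs(y)<.028)&(Q[:,2]>.027)&(Q[:,2]<.052)&(abs(x)<.06)
        xs=np.percentile(x[h],[1,99]); p[:2]+=xs.mean()*np.array([np.cos(p[2]),np.sin(p[2])])
    print('V centre',p[:2].round(4),'yaw',np.degrees(p[2]).round(2),'dz',p[3].round(4),'n',len(Qk),'ends',(xs*1e3).round(1),'x<0',(x[k]<0).mean())
    return p
E
python3 -c "
from v import *
plan([.523,-.191,.145],-24)
vfit(snap('top')) 
s=snap('wrist','pics/w6.png'); vfit(s)"
```

```text
clock 10.075 shift [11.3 87.2 29.8] turn 16.4 pos [ 0.5235 -0.1031  0.175 ] [-1.7994e+02  1.2000e-01 -7.6500e+00] j [-23.8  20.6  87.    0.   72.6  73.9] F [-0.9 -0.4 -3.2] op 0.038862651305166106 30.004970356822014
V centre [ 0.4943 -0.1779] yaw 154.84 dz 0.0 n 0 ends [-9.7  9.7] x<0 nan
V centre [ 0.526 -0.193] yaw 154.9 dz 0.0001 n 1013 ends [-44.1  44.1] x<0 0.5419545903257651v.py:18: RuntimeWarning: Mean of empty slice.
  print('V centre',p[:2].round(4),'yaw',np.degrees(p[2]).round(2),'dz',p[3].round(4),'n',len(Qk),'ends',(xs*1e3).round(1),'x<0',(x[k]<0).mean())
  ret = ret.dtype.type(ret / rcount)
```

View pics/w6.png

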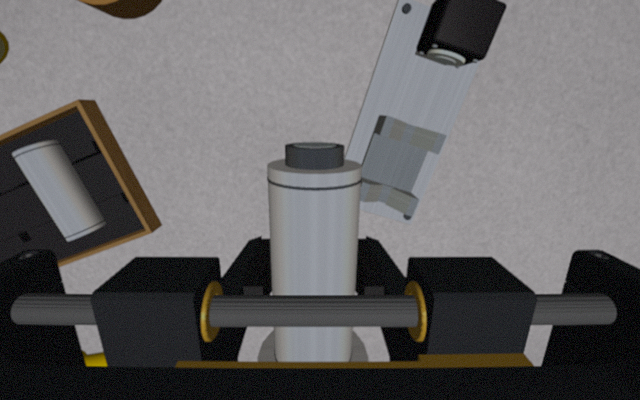

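The wrist view shows the lens held straight, nose at (314,155). The V-block is at about (400,165) and the reader at (450,45). The V fit gives height error 0.1 mm and ends at ±44 mm, which is consistent with the given sizes. Next I'll hover above the V.

```bash
python3 -c "
from h import *
plan([.524,-.1912,.075],-25)"
```

```text
clock 10.175 shift [ 12.   87.3 100. ] turn 17.6 pos [ 0.5235 -0.1032  0.1751] [-1.7994e+02  1.1000e-01 -7.3900e+00] j [-23.8  20.5  87.    0.   72.6  73.6] F [-0.4 -0.1 -3.4] op 0.03918277325934075 30.013787895441055
```

Request:
send_rows --rows "4 29 15 6 -0.6;8 58 40 12 -0.6;12 87 70 17.5 -0.6;12 87 100 17.5 -0.6;12 87 100 17.5 -0.6"

```text
clock: 10.8
ee_pos: [0.5233, -0.1907, 0.074]
eef_rot: [-179.9, 0.3, -24.7]
ft_force: [-0.6, 0.1, -2.5]
opening: 0.0386
grasp_force: 30.0
```

```bash
python3 -c "
from v import *
plan([.524,-.1912,.075],-25)
s=snap('wrist','pics/w7.png');o=s['obs']
P=cloud(s).reshape(-1,3)
q=(P-o['ee_pos'])@R.from_euler('xyz',o['eef_rot'],degrees=True).as_matrix()*1e3
k=(q[:,2]>-78)&(q[:,2]<-52)&(abs(q[:,1])<24)&(q[:,0]>16)&(q[:,0]<80)
print('barrel end',np.percentile(q[k&(q[:,2]<-64),0],99.5),'nose end',np.percentile(q[k&(abs(q[:,1])<8),0],99.5))
for a in (20,35,50):
    m=k&(abs(q[:,0]-a)<4); print(a,np.percentile(q[m,1],[1,99]).round(2),np.percentile(q[m,2],[2,5]).round(1))
k2=(q[:,2]>-90)&(q[:,2]<-52)&(abs(q[:,1])<30)&(q[:,0]<-40)&(q[:,0]>-70); print('collar x',np.percentile(q[k2&(q[:,2]<-72),0],[1,50,99]) if (k2&(q[:,2]<-72)).sum() else k2.sum())
try: vfit(s)
except Exception as e: print(e)
try: vfit(snap('top'),(.526,-.193),154.9)
except Exception as e: print(e)
"
```

```text
clock 10.8 shift [ 0.8  0.2 -1. ] turn 0.3 pos [ 0.5233 -0.1907  0.074 ] [-179.94    0.32  -24.67] j [-32.1  29.8  89.4   0.   61.1  82.6] F [-0.6  0.1 -2.5] op 0.03859893336826884 30.00977911055088
barrel end 50.48308738711586 nose end 58.88515773949487
20 [-18.43  18.94] [-70.3 -70. ]
35 [-18.43  19.12] [-70.4 -70.1]
50 [-17.93  18.85] [-70.4 -70. ]
collar x 321
V centre [ 0.5632 -0.2105] yaw 150.04 dz 0.0 n 0 ends [-6.4  6.4] x<0 nan
V centre [ 0.4938 -0.1779] yaw 154.9 dz 0.0 n 0 ends [-9.3  9.3] x<0 nanv.py:18: RuntimeWarning: Mean of empty slice.
  print('V centre',p[:2].round(4),'yaw',np.degrees(p[2]).round(2),'dz',p[3].round(4),'n',len(Qk),'ends',(xs*1e3).round(1),'x<0',(x[k]<0).mean())
  ret = ret.dtype.type(ret / rcount)
```

View pics/w7.png

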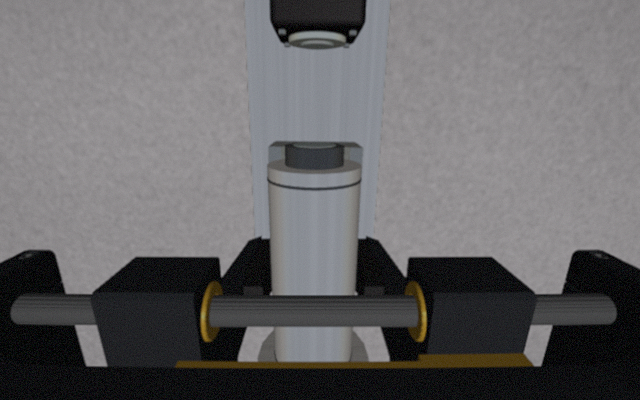

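```bash
python3 -c "
from v import *
s=snap('wrist');o=s['obs']
P=cloud(s).reshape(-1,3)
q=(P-o['ee_pos'])@R.from_euler('xyz',o['eef_rot'],degrees=True).as_matrix()*1e3
print(o['ee_pos'],o['eef_rot'])
k=(abs(q[:,1])<8)&(q[:,2]>-80)&(q[:,2]<-50)&(q[:,0]>40)
for lo in range(44,68,2):
    m=k&(q[:,0]>lo)&(q[:,0]<=lo+2); print(lo,m.sum(),np.percentile(q[m,2],[5,50]).round(1) if m.sum() else '',end=' | ')
d=np.array([np.cos(np.radians(154.9)),np.sin(np.radians(154.9))]);n=np.array([-d[1],d[0]])
x=(P[:,:2]-[.526,-.193])@d*1e3;y=(P[:,:2]-[.526,-.193])@n*1e3;z=P[:,2]*1e3
m=(z>60)&(z<85)&(x<-95)&(x>-200); print('\nreader y',np.percentile(y[m],[1,99]),'front x',np.percentile(x[m],99),'ztop',np.percentile(z[m],98))
m=(z>43)&(z<50)&(x<-20)&(x>-60)&(abs(y)<40); print('head',m.sum(),np.percentile(y[m],[1,50,99]) if m.sum() else '',np.percentile(x[m],[1,99]) if m.sum() else '')
for xx in (-60,-75,-90):
    m=(abs(x-xx)<4)&(z>4)&(z<12)&(abs(y)<70); print('plate',xx,np.percentile(y[m],[1,99]))
    m=(abs(x-xx)<4)&(abs(y)<70); 
# lens axis in this frame
k=(q[:,2]<-60)&(q[:,2]>-75)&(abs(q[:,1])<22)&(q[:,0]>20)&(q[:,0]<50)
for a in(25,45):
    m=k&(abs(q[:,0]-a)<4); print('lens y',a,np.percentile(y[m],[1,99]),'x',x[m].mean())
"
```

```text
[ 0.52504139 -0.19132595  0.07701898] [-1.79995516e+02 -2.58049171e-02 -2.46975888e+01]
44 231 [-70.7 -69.5] | 46 230 [-70.6 -69.3] | 48 225 [-70.5 -69.3] | 50 387 [-69.8 -63.1] | 52 211 [-63.  -61.6] | 54 205 [-63.1 -61.6] | 56 213 [-63.  -61.7] | 58 225 [-62.3 -58.1] | 60 0  | 62 0  | 64 0  | 66 0  | 
reader y [-23.55772748  24.16861429] front x -106.65013295813809 ztop 79.20138227387147
head 392 [-31.69924802  20.74799247  31.98979359] [-45.39178749 -36.56459399]
plate -60 [-50.57236692  51.26391742]
plate -75 [-50.29647027  51.37154699]
plate -90 [-50.27851272  50.52224198]
lens y 25 [-17.61731054  15.58160856] x -23.45442029766225
lens y 45 [-17.684775   15.7141263] x -43.46304279381835
```

The stand is confirmed in this image (head end −45.4 mm, reader and plate centred). The lens sits about 6 mm out along the V and 1.2 mm off to the side. I'll correct by +4 and +1 mm in tool axes while lowering most of the way.

Request:
send_rows --rows "4 1 0 0 -0.6;4 1 10 0 -0.6;4 1 22 0 -0.6;4 1 35 0 -0.6;4 1 35 0 -0.6"

```text
clock: 11.58
ee_pos: [0.5272, -0.1937, 0.04]
eef_rot: [-180.0, 0.2, -24.8]
ft_force: [-0.3, -0.0, -3.2]
opening: 0.039
grasp_force: 30.0
```

Request:
send_rows --rows "0 0 8 0 -0.6;0 0 15 0 -0.6;0 0 21 0 -0.6;0 0 25 0 -0.6;0 0 25 0 -0.6"

```text
clock: 12.2
ee_pos: [0.5279, -0.1941, 0.0162]
eef_rot: [-180.0, 0.0, -24.8]
ft_force: [0.5, 0.2, -3.9]
opening: 0.0386
grasp_force: 30.0
```

```bash
cat > chk.py <<'E'
from h import *
s=snap('wrist');o=s['obs']
P=cloud(s).reshape(-1,3)
q=(P-o['ee_pos'])@R.from_euler('xyz',o['eef_rot'],degrees=True).as_matrix()*1e3
print(o['clock'],o['ee_pos'].round(4),o['eef_rot'].round(2),o['ft_force'].round(1),o['opening'],o['grasp_force'])
d=np.array([np.cos(np.radians(154.9)),np.sin(np.radians(154.9))]);n=np.array([-d[1],d[0]])
x=(P[:,:2]-[.526,-.193])@d*1e3;y=(P[:,:2]-[.526,-.193])@n*1e3;z=P[:,2]*1e3
k=(abs(q[:,1])<10)&(q[:,2]<-65)&(q[:,2]>-75)&(q[:,0]>20)&(q[:,0]<60)
print('barrel end x',np.percentile(x[k],0.5))
k=(abs(q[:,1])<8)&(q[:,2]<-52)&(q[:,2]>-75)&(q[:,0]>20)&(q[:,0]<75); print('nose end x',np.percentile(x[k],0.3))
for a in(25,45):
    m=(q[:,2]<-60)&(q[:,2]>-75)&(abs(q[:,1])<22)&(abs(q[:,0]-a)<4); print('lens y',np.percentile(y[m],[1,99]).round(1),'ztop',np.percentile(z[m],[50,95,98]).round(1))
m=(z>42)&(z<50)&(x<-30)&(x>-60)&(abs(y)<40)&(abs(y)>22); print('head',m.sum(),np.percentile(y[m],[1,99]),np.percentile(x[m],[1,99]))
m=(z>60)&(z<85)&(x<-95)&(x>-200); print('reader y',np.percentile(y[m],[1,99]))
E
python3 chk.py
```

```text
12.2 [ 0.5279 -0.1941  0.0162] [-1.800e+02  2.000e-02 -2.483e+01] [ 0.5  0.2 -3.9] 0.03863235118233507 30.010210499167442
barrel end x -52.61231239855326
nose end x -61.125005519201224
lens y [-16.2  16.8] ztop [84.1 86.2 86.5]
lens y [-16.4  17. ] ztop [84.3 86.5 86.7]
head 1062 [-31.60969455  31.85968391] [-45.39257437 -30.21684483]
reader y [-22.57028476  23.1089872 ]
```

Well aligned: x is about +2 mm and y within 0.2 mm, with about 14 mm left to descend.

Request:
send_rows --rows "0 0 4 0 -0.6;0 0 7 0 -0.6;0 0 10 0 -0.6;0 0 12 0 -0.6;0 0 12 0 -0.6"

```text
clock: 12.88
ee_pos: [0.5279, -0.1941, 0.0043]
eef_rot: [-180.0, 0.0, -24.8]
ft_force: [-1.4, -0.2, -3.5]
opening: 0.0387
grasp_force: 30.0
```

Request:
send_rows --rows "0 0 0.5 0 -0.6;0 0 1 0 -0.6;0 0 1.5 0 -0.6;0 0 2 0 -0.6;0 0 2 0 -0.6"

```text
clock: 13.5
ee_pos: [0.5282, -0.1941, 0.0027]
eef_rot: [-180.0, -0.0, -24.8]
ft_force: [0.2, 1.4, 0.5]
opening: 0.039
grasp_force: 30.0
```

Contact has begun, about 4 N. Pressing on gradually.

Request:
send_rows --rows "0 0 0.4 0 -0.6;0 0 0.8 0 -0.6;0 0 1.2 0 -0.6;0 0 1.5 0 -0.6;0 0 1.5 0 -0.6"

```text
clock: 14.12
ee_pos: [0.5285, -0.194, 0.0023]
eef_rot: [-180.0, -0.1, -24.8]
ft_force: [-3.5, 5.0, 14.3]
opening: 0.0389
grasp_force: 29.9
```

```bash
python3 chk.py
```

```text
14.125 [ 0.5285 -0.194   0.0023] [-1.7999e+02 -7.0000e-02 -2.4820e+01] [-3.5  5.  14.3] 0.03891766053721434 29.91530880331993
barrel end x -53.200698163608784
nose end x -61.55993507249196
lens y [-16.5  16.5] ztop [70.1 72.2 72.5]
lens y [-16.3  16.5] ztop [70.  72.2 72.5]
head 1502 [-31.60801296  31.75850993] [-45.41047404 -30.14820213]
reader y [-20.38450272  21.16283584]
```

Request:
send_rows --rows "0 -0.2 0.2 0 -0.6;0 -0.3 0.4 0 -0.6;0 -0.3 0.4 0 -0.6;0 -0.3 0.4 0 -0.6;0 -0.3 0.4 0 -0.6"

```text
clock: 14.8
ee_pos: [0.5285, -0.194, 0.0022]
eef_rot: [180.0, -0.1, -24.8]
ft_force: [-5.0, 4.4, 16.6]
opening: 0.039
grasp_force: 29.9
```

Request:
send_rows --rows "0 0 0 0 -0.6;0 0 0 0 -0.6;0 0 0 0 -0.6;0 0 0 0 -0.6;0 0 0 0 -0.6"

```text
clock: 15.42
ee_pos: [0.5285, -0.194, 0.0022]
eef_rot: [180.0, -0.1, -24.8]
ft_force: [-5.2, 4.7, 17.0]
opening: 0.039
grasp_force: 29.9
```

```bash
python3 chk.py
```

```text
15.425 [ 0.5285 -0.194   0.0022] [ 1.7999e+02 -8.0000e-02 -2.4830e+01] [-5.2  4.7 17. ] 0.038966521504204 29.89135332405567
barrel end x -53.20074892261265
nose end x -61.555300721448944
lens y [-16.6  16.4] ztop [70.1 72.2 72.4]
lens y [-16.4  16.5] ztop [70.1 72.2 72.6]
head 1496 [-31.65113727  31.76881801] [-45.39894521 -30.20224949]
reader y [-20.30400759  21.80360858]
```

The lens is seated: its axis is about 52 mm up, x ≈ +1.6 mm, and it is pressed with about 20 N and steady. Handing in.

```bash
python3 -c "
from plant import r
print(r.finish_job())"
```

```text
the job is handed in; nothing more can be done
None
```

The collared lens lies in the V-block, nose to the reader and its collar about 2 mm from the block's end. It is still held there with about 20 N of press, and the job is handed in with no verdict returned. My first grasp closed on top of the barrel because the real fingertips sit about 33 mm above the reported TCP. That pressed the lens down with about 33 N in the tray, and I corrected for the offset on the second try.

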